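# Find the loose stud on the watch case and hold its cover open

### The arm

A 6-joint arm with a two-finger parallel gripper is mounted at the origin on the work surface. World frame = base frame: x ahead of the robot, y to its left, z up, the work surface at z = 0. Lengths are in mm, angles in rad, forces in N, time in s.
With the tool pointing down it reaches from about 300 to 775 mm from the base axis. Payload 14.6 kg.
Tool frame: the origin (TCP) lies on the front face of the gripper's body, between the roots of the fingers; the fingertips stand 97 mm ahead of it and the grasp point (between the pads) lies 78 mm ahead of it; z points along the fingers, y is the line along which they close (so a half turn about z gives the same grasp; the last joint's range is limited). The gripper opens to 94 mm and grips with 3 to 60 N. Pads are 16 mm wide; open, the fingers measure 119 mm over their backs; the gripper's body (75 mm by 177 mm) begins 78 mm behind the grasp point.
Start: joints at [-1.345, 0.3, 1.521, -0, 1.321, -0.067], TCP at [158.742, -526.584, 302.646] pointing down, gripper open.
Joint ranges: [-3.03, 3.03], [-0.79, 2.21], [0.23, 2.52], [-1.04, 4.18], [0, 3.07], [-2.55, 2.55]. Speed limits (rad/s): [2.22, 2.22, 2.57, 3.14, 3.14, 3.14].

### API

Orientations are given as [roll, pitch, yaw] about the fixed x, y, z axes, in that order (R = Rz(yaw) Ry(pitch) Rx(roll)).
In Python, from cell import * gives the robot as it stands.
- The arm moves only by the tool carry_out, never from a script. Its arguments are lists of equal length, an entry for each row: "slide": the shift along the world's x, y, z scaled (see below), a list of three; "dr": the turn, a rotation vector about the world's x, y, z scaled (see below), a list of three; "gripper": the opening in per cent of the stroke, from 0 (shut) to 100 (fully open). A call has 1 to 10 rows; each row is the pose to reach, as a shift and turn from the pose commanded when the call began, turning the shorter way round; what a row does not reach only later rows make up. The controller multiplies each number of a shift by 0.25 m and each number of a turn by 360 degrees. A row lasts 1/12 s, in which the tool goes at most 41.7 mm and 7.16 degrees, less where a joint would pass 70% of its speed; a pose out of reach is approached as far as the arm can. A call with a number of a shift or a turn outside -1 to 1 is refused whole. A call with a gripper value outside its range is refused whole. The fingers move at their own pace and stop on an object; "newtons" is the grip in N (left out, the last holds). Time passes only in rows, so rows that repeat a pose let the fingers close. It gives the time, the measured TCP pose, the force, the opening and the grip force at its end, in the units of the state.
- read_state(): the state, without advancing time (a new reading comes with each control period).
- camera(name): name is "scene" or "top" or "wrist"; returns the picture (400x640x3 uint8, red, green, blue); there is no depth.
- camera_model(name): a dict with "vfov" (degrees; the focal length in pixels is half the picture's height over the tangent of half this angle, whatever the lens; pixels are square), "cx", "cy" (the principal point, pixels), "R" (3x3) and "t" (3): a world point X has camera coordinates R X + t. Camera axes: x right, y down, z forward; pixel columns grow to the right and rows downward; lengths in mm; the calibration is good to about 2 mm. A picture is of the moment at which its call begins: read the wrist's pose just before it. camera_model takes no time and is no camera call; for the wrist camera it gives the pose at the moment of the call.
- sign_off(): hands the job in; it is judged then, once.
The state is a dict: "clock": time; "joints": joint angles; "qd": joint speeds; "effort": joint torques, N m; "eef_pos": TCP position; "eef_rot": TCP orientation; "wrist_force": force on the tool from outside, world axes, zero at the start; "moment": the same for the moment, N m; "finger_gap": finger opening in mm; "finger_force": force on a finger pad.
Only numpy, scipy, OpenCV 4.12 (cv2) and the standard library are available. Lean on these libraries where they do the work, as an engineer would, in place of code of your own. Each camera call takes 0.05 s, during which the arm holds its last target. There are 200 camera calls.

### The job

One of the three steel studs on the front ledge of the watch case is loose: tap all three down from above with the fingers, one after the other from left to right as seen from the robot, to find the one that gives and sinks. Then lift the cover straight behind that stud by its pull tab, to at least 35 degrees open, and finish while holding it up there with the gripper, so that the watch can be inspected. Keep the other two covers shut and leave the other things on the bed where they are.

Things in the scene. Friction and masses are not known exactly. Their poses are not given: they have to be found in the camera images.
- case: Black watch case fixed to the table, 170 mm (x) by 270 mm (y) by 75 mm high; origin at the centre of its underside, x points away from its ledge towards its hinges, y to the left as seen from the robot, z up. A 60 mm deep flat ledge along its -x side (nearest the robot), top at z = 75 mm, carries three steel studs; behind it three hinged covers with clear windows lie side by side, at y = +85 (1, left), 0 (2, middle) and -85 mm (3, right), each over a watch on a cushion.
- stud1_top (a point): Centre of the top of the left stud: an upright steel pin, 16 mm across, standing 12 mm above the ledge at x = -58 mm of the case, straight in front of the left cover. It moves with the stud.
- stud1 (a joint): How far the left stud has sunk, in m; 0 at the start. Sound studs stop dead after about 0.5 mm (under 2 mm even when pressed hard); the loose one slides 7 mm down under about 2 N against friction and stays down. A push of 4 to 8 N is ample.
- stud2_top (a point): Centre of the top of the middle stud: an upright steel pin, 16 mm across, standing 12 mm above the ledge at x = -58 mm of the case, straight in front of the middle cover. It moves with the stud.
- stud2 (a joint): How far the middle stud has sunk, in m; 0 at the start. Sound studs stop dead after about 0.5 mm (under 2 mm even when pressed hard); the loose one slides 7 mm down under about 2 N against friction and stays down. A push of 4 to 8 N is ample.
- stud3_top (a point): Centre of the top of the right stud: an upright steel pin, 16 mm across, standing 12 mm above the ledge at x = -58 mm of the case, straight in front of the right cover. It moves with the stud.
- stud3 (a joint): How far the right stud has sunk, in m; 0 at the start. Sound studs stop dead after about 0.5 mm (under 2 mm even when pressed hard); the loose one slides 7 mm down under about 2 N against friction and stays down. A push of 4 to 8 N is ample.
- lid1 (a joint): Opening angle of the left cover, rad: 0 shut (lying level on top of the case), 1.2 at its stop. Its hinge is at its far (+x) edge; the front edge rises. About 150 g, no stay: it falls shut when let go, from any angle. All three covers can be lifted, whether their stud is loose or not. The cover is 100 by 80 mm and 6 mm thick, its top at z = 81 mm of the case when shut.
- tab1 (a point): Grip point on the pull tab of the left cover, 27 mm above the cover's top face and 11 mm below the tab's top. The tab is an upright steel plate near the cover's front edge: 10 mm thick along the case's y (grip it there), 24 mm long along x, 38 mm tall. Shut, the point is at x = -5, z = 108 mm of the case; it moves with the cover.
- lid1_hinge (a point): Middle of the left cover's hinge axis, which runs along the case's y, at x = +75, z = 75 mm of the case. The grip point is 80 mm in front of it and 33 mm above it when the cover is shut.
- lid2 (a joint): Opening angle of the middle cover, rad: 0 shut (lying level on top of the case), 1.2 at its stop. Its hinge is at its far (+x) edge; the front edge rises. About 150 g, no stay: it falls shut when let go, from any angle. All three covers can be lifted, whether their stud is loose or not. The cover is 100 by 80 mm and 6 mm thick, its top at z = 81 mm of the case when shut.
- tab2 (a point): Grip point on the pull tab of the middle cover, 27 mm above the cover's top face and 11 mm below the tab's top. The tab is an upright steel plate near the cover's front edge: 10 mm thick along the case's y (grip it there), 24 mm long along x, 38 mm tall. Shut, the point is at x = -5, z = 108 mm of the case; it moves with the cover.
- lid2_hinge (a point): Middle of the middle cover's hinge axis, which runs along the case's y, at x = +75, z = 75 mm of the case. The grip point is 80 mm in front of it and 33 mm above it when the cover is shut.
- lid3 (a joint): Opening angle of the right cover, rad: 0 shut (lying level on top of the case), 1.2 at its stop. Its hinge is at its far (+x) edge; the front edge rises. About 150 g, no stay: it falls shut when let go, from any angle. All three covers can be lifted, whether their stud is loose or not. The cover is 100 by 80 mm and 6 mm thick, its top at z = 81 mm of the case when shut.
- tab3 (a point): Grip point on the pull tab of the right cover, 27 mm above the cover's top face and 11 mm below the tab's top. The tab is an upright steel plate near the cover's front edge: 10 mm thick along the case's y (grip it there), 24 mm long along x, 38 mm tall. Shut, the point is at x = -5, z = 108 mm of the case; it moves with the cover.
- lid3_hinge (a point): Middle of the right cover's hinge axis, which runs along the case's y, at x = +75, z = 75 mm of the case. The grip point is 80 mm in front of it and 33 mm above it when the cover is shut.
- phone_box: White phone box, 165 by 85 by 50 mm high, loose, to the left of the case; origin at the centre of its underside. To be left alone.
- wallet: Black wallet, 110 by 85 by 20 mm, loose, to the right of the case; origin at the centre of its underside. To be left alone.
- gift_box: Small brown lidded gift box, 80 by 80 by 46 mm high, loose, beyond the case; origin at the centre of its underside. To be left alone.

How it is judged:
By the outcome, as a careful person would: the job done as asked, in the order asked, and still so for the second after the job is handed in, while the arm keeps its last pose, push and grip.
It also fails if it takes over 48 s, if anything falls off the work surface, if the arm or the gripper's body presses on something with over 40 N, if the wrist force passes 120 N, or if a joint passes its speed limit or range.

## Working session

There is one attempt and no reset: what is moved stays moved. The work goes in short steps, Python scripts to look and compute and a tool call to move; the robot and the scene stay as the last step left them, time stands still between calls to the robot, and variables do not carry over. Pictures are saved under pics/ and viewed, at most 10 in all, crops included, and the job is handed in when it is done.

Besides the shell and the picture viewer there is one more tool, called after "Call:" as name(argument=value, ...) on one line, values as JSON. carry_out: Moves the arm, as the interface text tells. Its arguments: {"type":"object","properties":{"slide":{"type":"array","items":{"type":"array","items":{"type":"number","minimum":-1,"maximum":1}}},"dr":{"type":"array","items":{"type":"array","items":{"type":"number","minimum":-1,"maximum":1}}},"gripper":{"type":"array","items":{"type":"number"}},"newtons":{"type":"number"}},"required":["slide","dr","gripper"]}

```bash
mkdir -p pics
python3 - <<'E'
from cell import *
import cv2
print(read_state())
for n in("scene","top"):
    im=camera(n); cv2.imwrite(f"pics/{n}0.png",im[:,:,::-1]); m=camera_model(n); print(n,m)
E
```

```text
{'clock': 0.0, 'joints': array([-1.34457372e+00,  3.00454397e-01,  1.52161105e+00, -1.78547744e-05,
        1.32069928e+00, -6.65779708e-02]), 'qd': array([-0.00089535,  0.0002674 , -0.00116595, -0.00029456,  0.00120136,
       -0.00169725]), 'effort': array([-1.57579752e-04, -5.31801081e+01, -3.52733588e+01,  7.08321878e-02,
        2.44654709e-02, -7.31837417e-05]), 'eef_pos': array([ 158.71863804, -526.43176251,  302.08275275]), 'eef_rot': array([-3.14042203e+00, -6.07205793e-05,  2.92804972e-01]), 'wrist_force': array([-0.1250409 ,  0.02798667, -0.14683028]), 'moment': array([-0.0244683 , -0.00694083, -0.03492916]), 'finger_force': 0.0, 'finger_gap': 94.14011373309268}
scene {'vfov': 56.762821550913664, 'cx': 312.50416640293054, 'cy': 205.27046504931303, 'R': array([[ 0.63347591,  0.77361494,  0.01510637],
       [ 0.60662472, -0.48442691, -0.63034674],
       [-0.48032772,  0.40847337, -0.77616672]]), 't': array([-416.47101321, -299.28372232, 1311.77555857])}
top {'vfov': 50.73256224670156, 'cx': 316.67086541823227, 'cy': 194.16079269924484, 'R': array([[ 0.01276797, -0.99979295,  0.01584428],
       [-0.99571995, -0.01416332, -0.0913301 ],
       [ 0.0915356 , -0.01461037, -0.99569462]]), 't': array([ 23.41606877, 659.30996759, 892.10075842])}
```

View pics/top0.png

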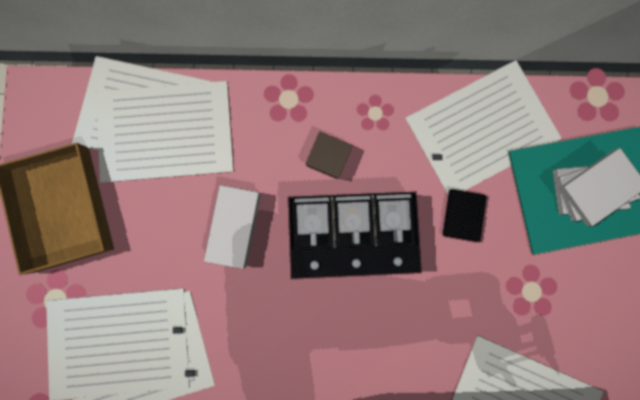

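View pics/scene0.png

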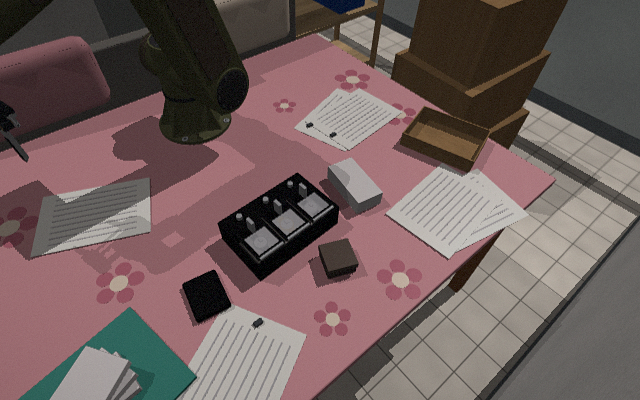

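The top view shows the stud tops at about (314,266), (356,264) and (397,262), with the tabs just above them. In the scene view (facing the robot) the same studs, left to right, are at about (290,184), (266,200) and (239,216). I'll triangulate from these.

```bash
cat > h.py <<'E'
import numpy as np, cv2
def ray(m,px):
    f=200/np.tan(np.radians(m["vfov"]/2)); R=np.array(m["R"])
    d=R.T@np.array([(px[0]-m["cx"])/f,(px[1]-m["cy"])/f,1]); return -R.T@m["t"], d/np.linalg.norm(d)
def tri(ms,ps):
    A=0;b=0
    for m,p in zip(ms,ps):
        c,d=ray(m,p);P=np.eye(3)-np.outer(d,d);A=A+P;b=b+P@c
    return np.linalg.solve(A,b)
def atz(m,p,z):
    c,d=ray(m,p);return c+d*(z-c[2])/d[2]
def proj(m,X):
    f=200/np.tan(np.radians(m["vfov"]/2)); c=np.array(m["R"])@X+m["t"]; return c[:2]/c[2]*f+[m["cx"],m["cy"]]
E
python3 - <<'E'
from cell import *
from h import *
t,s=camera_model("top"),camera_model("scene")
T=[(314.5,265.5),(356,263.7),(397.5,261.7)];S=[(290,184),(266,200),(239,216)]
for a,b in zip(T,S): print(tri([t,s],[a,b]).round(1),atz(t,a,87).round(1),atz(s,b,87).round(1))
# case corners, top z=75
for p in [(292,277),(420,272)]: print(atz(t,p,75).round(1))
a=cv2.imread("pics/top0.png")[180:290,270:440]; b=cv2.imread("pics/scene0.png")[165:285,210:350]
cv2.imwrite("pics/c0.png",np.hstack([cv2.resize(a,(400,259),interpolation=2),cv2.resize(b,(302,259),interpolation=2)]))
E
```

```text
[509.6  37.   80.3] [509.   35.7  87. ] [515.8  34.8  87. ]
[514.5 -47.2  79.1] [513.6 -48.2  87. ] [521.9 -48.8  87. ]
[ 519.1 -132.2   83.1] [ 518.6 -132.4   87. ] [ 522.8 -132.5   87. ]
[484.4  81.1  75. ]
[ 497.4 -181.1   75. ]
```

View pics/c0.png

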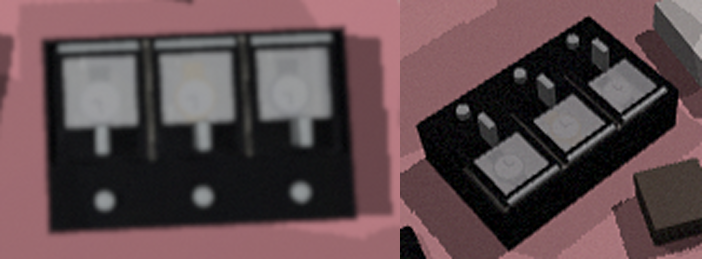

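Yaw of the case is about +0.057 rad (3.2°). I'm moving towards stud 1, closing the fingers and turning the tool to match.

Call:
carry_out(slide=[[0.5, 0.8, 0], [0.5, 0.8, 0], [0.5, 0.8, 0], [0.5, 0.8, 0], [0.5, 0.8, 0], [0.5, 0.8, 0], [0.5, 0.8, 0], [0.5, 0.8, 0]], dr=[[0, 0, -0.0376], [0, 0, -0.0376], [0, 0, -0.0376], [0, 0, -0.0376], [0, 0, -0.0376], [0, 0, -0.0376], [0, 0, -0.0376], [0, 0, -0.0376]], gripper=[0, 0, 0, 0, 0, 0, 0, 0], newtons=10)

```text
clock: 0.77
eef_pos: [284.2, -325.8, 302.8]
eef_rot: [3.141, -0.0, 0.059]
wrist_force: [-0.3, -0.1, 0.1]
finger_gap: 44.0
finger_force: 0.0
```

Call:
carry_out(slide=[[0.4, 0.8, 0], [0.4, 0.8, 0], [0.4, 0.8, 0], [0.4, 0.8, 0], [0.4, 0.8, 0], [0.4, 0.8, 0], [0.4, 0.8, 0], [0.4, 0.8, 0]], dr=[[0, 0, 0], [0, 0, 0], [0, 0, 0], [0, 0, 0], [0, 0, 0], [0, 0, 0], [0, 0, 0], [0, 0, 0]], gripper=[0, 0, 0, 0, 0, 0, 0, 0])

```text
clock: 1.43
eef_pos: [383.9, -127.1, 302.4]
eef_rot: [-3.142, 0.001, 0.057]
wrist_force: [0.4, -1.0, -0.1]
finger_gap: 0.7
finger_force: 0.0
```

Call:
carry_out(slide=[[0.3, 0.32, 0], [0.3, 0.32, 0], [0.3, 0.32, 0], [0.3, 0.32, 0], [0.3, 0.32, 0], [0.3, 0.32, 0], [0.3, 0.32, 0]], dr=[[0, 0, 0], [0, 0, 0], [0, 0, 0], [0, 0, 0], [0, 0, 0], [0, 0, 0], [0, 0, 0]], gripper=[0, 0, 0, 0, 0, 0, 0])

```text
clock: 2.02
eef_pos: [458.2, -48.1, 302.6]
eef_rot: [3.141, 0.0, 0.054]
wrist_force: [-0.7, -0.9, -0.1]
finger_gap: 0.7
finger_force: 0.0
```

Run:
```python
from cell import *
from h import *
s=read_state();print(s["eef_pos"],s["eef_rot"])
m=camera_model("wrist");im=camera("wrist");cv2.imwrite("pics/w1.png",im[:,:,::-1])
import pickle;pickle.dump(m,open("w1.pkl","wb"));print(m)
```

```text
[458.2023705 -48.11288   302.6438456] [3.14147295e+00 1.43037980e-04 5.44472416e-02]
{'vfov': 66.03915224072747, 'cx': 321.5817044907552, 'cy': 200.97003967812935, 'R': array([[ 5.36973048e-02, -9.98557259e-01,  2.89839910e-05],
       [-9.63206816e-01, -5.17886839e-02,  2.63724405e-01],
       [-2.63342417e-01, -1.41892073e-02, -9.64598070e-01]]), 't': array([-72.49445905, 411.81197955, 512.19129677])}
```

View pics/w1.png

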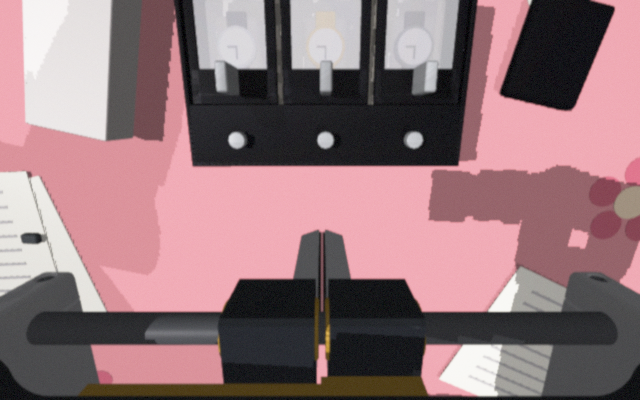

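Wrist view: stud tops at about (236.5,139), (325,139), (414,139); tab tops at (220,64), (325,64), (431,64). The fingertips are at (322,233).

Run:
```python
from cell import *
from h import *
import pickle
w=pickle.load(open("w1.pkl","rb"));t=camera_model("top");s=camera_model("scene")
print("tip px",proj(w,np.array([458.2,-48.1,205.6])).round(1))
W=[(236.5,138.5),(325,138.5),(414,138.5)];T=[(314.5,265.5),(356,263.7),(397.5,261.7)];S=[(290,184),(266,200),(239,216)]
for a,b,c in zip(W,T,S): print(tri([w,t,s],[a,b,c]).round(1),atz(w,a,87).round(1),atz(t,b,87).round(1),tri([w,s],[a,c]).round(1))
print([atz(w,p,75).round(1) for p in[(194,165),(459,164)]])
print("tabtop",[atz(w,p,119).round(1) for p in[(220,66),(325,66),(431,66)]])
```

```text
tip px [321.8 244.1]
[510.2  37.1  81. ] [511.2  36.1  87. ] [509.   35.7  87. ] [510.7  38.1  80.2]
[514.9 -47.6  79.7] [515.7 -48.1  87. ] [513.6 -48.2  87. ] [516.  -47.1  80.1]
[ 519.8 -132.7   84.4] [ 520.3 -132.8   87. ] [ 518.6 -132.4   87. ] [ 520.8 -132.6   85.3]
[array([481.5,  82.8,  75. ]), array([ 496.9, -185.2,   75. ])]
tabtop [array([570.3,  39.6, 119. ]), array([574.8, -44.4, 119. ]), array([ 579.4, -129.3,  119. ])]
```

Call:
carry_out(slide=[[0.21, 0.336, -0.15], [0.21, 0.336, -0.25], [0.21, 0.336, -0.35], [0.21, 0.336, -0.42], [0.21, 0.336, -0.42], [0.21, 0.336, -0.42], [0.21, 0.336, -0.42]], dr=[[0, 0, 0], [0, 0, 0], [0, 0, 0], [0, 0, 0], [0, 0, 0], [0, 0, 0], [0, 0, 0]], gripper=[0, 0, 0, 0, 0, 0, 0])

```text
clock: 2.65
eef_pos: [511.6, 36.4, 199.6]
eef_rot: [3.141, -0.002, 0.055]
wrist_force: [1.0, -0.9, 1.1]
finger_gap: 0.9
finger_force: 0.0
```

Call:
carry_out(slide=[[0, 0, -0.01], [0, 0, -0.02], [0, 0, -0.03], [0, 0, -0.035], [0, 0, -0.04], [0, 0, -0.042]], dr=[[0, 0, 0], [0, 0, 0], [0, 0, 0], [0, 0, 0], [0, 0, 0], [0, 0, 0]], gripper=[0, 0, 0, 0, 0, 0])

```text
clock: 3.15
eef_pos: [511.2, 37.4, 187.1]
eef_rot: [-3.142, 0.0, 0.057]
wrist_force: [-0.4, 0.8, -0.0]
finger_gap: 0.5
finger_force: 0.0
```

Call:
carry_out(slide=[[0, 0, -0.004], [0, 0, -0.008], [0, 0, -0.012], [0, 0, -0.014], [0, 0, -0.014]], dr=[[0, 0, 0], [0, 0, 0], [0, 0, 0], [0, 0, 0], [0, 0, 0]], gripper=[0, 0, 0, 0, 0])

```text
clock: 3.57
eef_pos: [511.3, 37.4, 183.9]
eef_rot: [3.142, -0.0, 0.057]
wrist_force: [-1.3, 0.6, 3.8]
finger_gap: 0.3
finger_force: 2.0
```

Call:
carry_out(slide=[[0, 0, -0.002], [0, 0, -0.003], [0, 0, -0.004], [0, 0, -0.004]], dr=[[0, 0, 0], [0, 0, 0], [0, 0, 0], [0, 0, 0]], gripper=[0, 0, 0, 0])

```text
clock: 3.9
eef_pos: [511.3, 37.4, 183.7]
eef_rot: [3.142, -0.001, 0.057]
wrist_force: [-6.5, 0.1, 15.1]
finger_gap: 0.7
finger_force: 7.2
```

Stud 1 stops dead (15 N, no travel), so it's sound. Next is stud 2.

Call:
carry_out(slide=[[0, 0, 0.06], [0, -0.01, 0.08], [0.016, -0.17, 0.08], [0.016, -0.34, 0.08], [0.016, -0.34, 0.06], [0.016, -0.34, 0.03], [0.016, -0.34, 0.018], [0.016, -0.34, 0.018]], dr=[[0, 0, 0], [0, 0, 0], [0, 0, 0], [0, 0, 0], [0, 0, 0], [0, 0, 0], [0, 0, 0], [0, 0, 0]], gripper=[0, 0, 0, 0, 0, 0, 0, 0])

```text
clock: 4.57
eef_pos: [514.9, -46.7, 186.0]
eef_rot: [-3.141, 0.002, 0.057]
wrist_force: [-0.3, 0.3, 0.3]
finger_gap: 0.2
finger_force: 0.0
```

Call:
carry_out(slide=[[0, 0, -0.004], [0, 0, -0.008], [0, 0, -0.012], [0, 0, -0.016], [0, 0, -0.018], [0, 0, -0.018]], dr=[[0, 0, 0], [0, 0, 0], [0, 0, 0], [0, 0, 0], [0, 0, 0], [0, 0, 0]], gripper=[0, 0, 0, 0, 0, 0])

```text
clock: 5.07
eef_pos: [515.3, -47.4, 182.7]
eef_rot: [3.142, -0.0, 0.057]
wrist_force: [0.7, -0.2, 0.1]
finger_gap: 0.2
finger_force: 0.0
```

Call:
carry_out(slide=[[0, 0, -0.003], [0, 0, -0.006], [0, 0, -0.008], [0, 0, -0.008]], dr=[[0, 0, 0], [0, 0, 0], [0, 0, 0], [0, 0, 0]], gripper=[0, 0, 0, 0])

```text
clock: 5.4
eef_pos: [515.2, -47.6, 180.5]
eef_rot: [3.142, 0.0, 0.057]
wrist_force: [-0.4, 0.4, 0.1]
finger_gap: 0.5
finger_force: 0.1
```

Run:
```python
from cell import *
from h import *
im=camera("wrist");cv2.imwrite("pics/w2.png",im[:,:,::-1])
m=camera_model("wrist")
for X in[(515,-48,87),(515,-48,80),(519.7,-132.6,87),(510.5,36,87)]:print(proj(m,np.array(X)).round(1))
```

```text
[322.4 246.7]
[322.4 242.3]
[459.2 246.8]
[186.5 246.4]
```

View pics/w2.png

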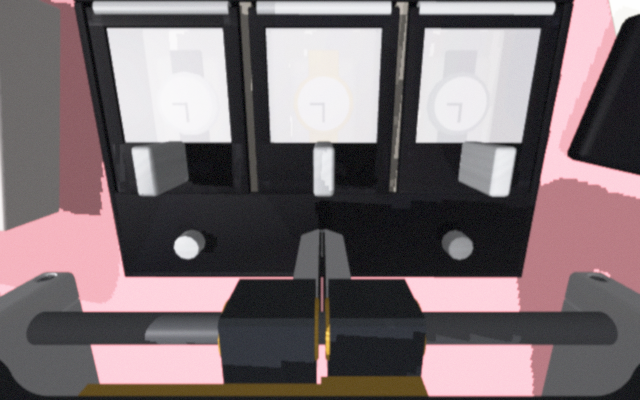

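The wrist view shows the fingertips covering stud 2's spot (about (322,245)), aligned with studs 1 and 3 at (187,245) and (458,245). I'll press on until it bottoms.

Call:
carry_out(slide=[[0, 0, -0.004], [0, 0, -0.008], [0, 0, -0.011], [0, 0, -0.013]], dr=[[0, 0, 0], [0, 0, 0], [0, 0, 0], [0, 0, 0]], gripper=[0, 0, 0, 0])

```text
clock: 5.78
eef_pos: [515.3, -47.7, 177.4]
eef_rot: [3.141, -0.0, 0.057]
wrist_force: [-2.9, 1.0, 8.4]
finger_gap: -0.1
finger_force: 4.3
```

Call:
carry_out(slide=[[0, 0, -0.002], [0, 0, -0.003], [0, 0, -0.003]], dr=[[0, 0, 0], [0, 0, 0], [0, 0, 0]], gripper=[0, 0, 0])

```text
clock: 6.03
eef_pos: [515.3, -47.7, 177.4]
eef_rot: [3.141, -0.0, 0.057]
wrist_force: [-5.9, 0.8, 10.9]
finger_gap: 0.3
finger_force: 5.5
```

Stud 2 sank about 6.5 mm and then bottomed, so it's the loose one. Now I'll tap stud 3.

Call:
carry_out(slide=[[0, 0, 0.08], [0, -0.01, 0.1], [0.018, -0.17, 0.1], [0.018, -0.34, 0.1], [0.018, -0.34, 0.08], [0.018, -0.34, 0.05], [0.018, -0.34, 0.04], [0.018, -0.34, 0.04]], dr=[[0, 0, 0], [0, 0, 0], [0, 0, 0], [0, 0, 0], [0, 0, 0], [0, 0, 0], [0, 0, 0], [0, 0, 0]], gripper=[0, 0, 0, 0, 0, 0, 0, 0])

```text
clock: 6.7
eef_pos: [519.4, -131.6, 185.5]
eef_rot: [-3.141, 0.002, 0.057]
wrist_force: [0.1, -0.5, 0.7]
finger_gap: 0.7
finger_force: 0.0
```

Call:
carry_out(slide=[[0, 0, -0.004], [0, 0, -0.008], [0, 0, -0.011], [0, 0, -0.014], [0, 0, -0.014]], dr=[[0, 0, 0], [0, 0, 0], [0, 0, 0], [0, 0, 0], [0, 0, 0]], gripper=[0, 0, 0, 0, 0])

```text
clock: 7.12
eef_pos: [519.9, -132.0, 183.9]
eef_rot: [-3.141, -0.001, 0.057]
wrist_force: [-2.1, 3.8, 6.9]
finger_gap: 0.8
finger_force: 3.5
```

Call:
carry_out(slide=[[0, 0, -0.002], [0, 0, -0.003], [0, 0, -0.003], [0, 0, -0.003]], dr=[[0, 0, 0], [0, 0, 0], [0, 0, 0], [0, 0, 0]], gripper=[0, 0, 0, 0])

```text
clock: 7.45
eef_pos: [520.0, -132.1, 183.7]
eef_rot: [-3.141, -0.001, 0.057]
wrist_force: [-5.9, 5.0, 14.8]
finger_gap: 0.5
finger_force: 7.2
```

Call:
carry_out(slide=[[0, 0, 0.1], [0, 0, 0.22], [0, 0, 0.35], [0, 0.16, 0.4], [0, 0.34, 0.4], [-0.1, 0.34, 0.4], [-0.1, 0.34, 0.4], [-0.1, 0.34, 0.4]], dr=[[0, 0, 0], [0, 0, 0], [0, 0, 0], [0, 0, 0], [0, 0, 0], [0, 0, 0], [0, 0, 0], [0, 0, 0]], gripper=[0, 0, 0, 25, 45, 45, 45, 45])

```text
clock: 8.12
eef_pos: [494.4, -47.0, 282.9]
eef_rot: [3.141, -0.001, 0.058]
wrist_force: [0.4, -0.8, 0.0]
finger_gap: 30.4
finger_force: 0.0
```

Run:
```python
from cell import *
from h import *
print(read_state()["eef_pos"])
m=camera_model("wrist");im=camera("wrist");cv2.imwrite("pics/w3.png",im[:,:,::-1])
import pickle;pickle.dump(m,open("w3.pkl","wb"))
```

```text
[494.42629736 -46.9806803  282.86448011]
```

View pics/w3.png

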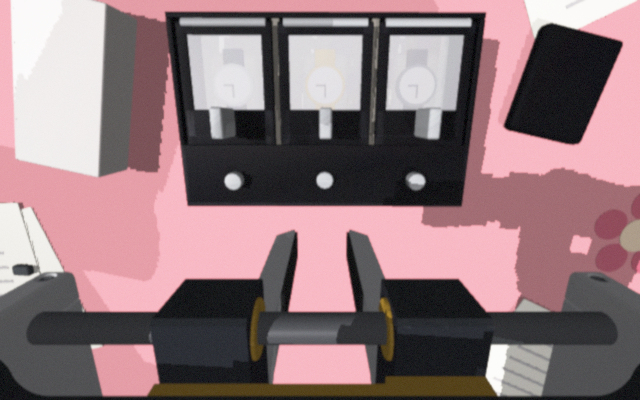

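Stud 2 at (325,180) now sits clearly lower than studs 1 and 3, and all covers are shut. The tab-2 top is at about (325,112). I'll plan the grasp with a 15° pre-tilt, then the lift arc.

Run:
```python
from cell import *
from h import *
import pickle
w=pickle.load(open("w3.pkl","rb"));w1=pickle.load(open("w1.pkl","rb"))
y=.057;ex=np.array([np.cos(y),np.sin(y),0]);ey=np.array([-np.sin(y),np.cos(y),0]);ez=np.array([0,0,1])
S=np.array([515,-48,0]);G=S+53*ex+110*ez;H=S+133*ex+75*ez
print("G",G)
for dx in(-12,12):
  X=S+(53+dx)*ex+119*ez; print("tab top edge px",proj(w,X).round(1),proj(w1,X).round(1))
print("tab foot front",proj(w,S+41*ex+81*ez).round(1))
im=cv2.imread("pics/w3.png",0);
for r in(110,115,125,133):print(r,im[r,312:342])
print("col",im[100:145,325])
s=read_state();p=s["eef_pos"];print(p,s["eef_rot"])
from scipy.spatial.transform import Rotation as Ro
d0=Ro.from_rotvec(ey*np.radians(-15)).apply([0,0,-1.]);T=G-78*d0
print("pregrasp TCP",T,"slide from now",((T-p)/250).round(4),"dr",(-15/360*ey).round(4))
for a in range(0,56,5):
  R=Ro.from_rotvec(ey*np.radians(a)); print(a,((R.apply(T-H)+H-T)/250).round(4),(a/360*ey).round(4))
```

```text
G [567.91392481 -44.98063561 110.        ]
tab top edge px [324.5 138. ] [325.2  91. ]
tab top edge px [324.6 106.1] [325.2  59.1]
tab foot front [324.1 135.2]
110 [ 87  89  88  88  90  94 115 157 185 201 203 202 199 195 191 187 185 179
 151 120 106 104 103 107 105 105 104 106 106 107]
115 [ 28  31  27  27  28  33  66 133 182 201 202 201 200 198 195 189 185 175
 146 100  55  27  25  19   7  20  24  25  21  23]
125 [ 29  28  29  26  27  24  70 142 201 220 220 213 208 202 197 195 192 194
 166 125  64  27  17   5  17  20  23  20  22  18]
133 [ 26  31  29  36  31  32  70 139 197 218 218 219 217 217 216 214 213 201
 166 110  51  24  21  20  18  17  13  18  17  14]
col [226 226 226 223 219 217 211 190 172 183 195 196 198 195 198 198 195 191
 194 191 192 192 191 188 189 202 211 212 214 215 215 216 217 217 218 217
 211 191 145  78  35  27  30  23  29]
[494.91188306 -47.54082534 282.79690026] [ 3.14130890e+00 -9.10025045e-04  5.69010872e-02]
pregrasp TCP [547.75882563 -46.13072207 185.34221445] slide from now [ 0.2114  0.0056 -0.3898] dr [ 0.0024 -0.0416 -0.    ]
0 [0. 0. 0.] [-0.  0.  0.]
5 [0.0399 0.0023 0.0332] [-0.0008  0.0139  0.    ]
10 [0.0826 0.0047 0.0629] [-0.0016  0.0277  0.    ]
15 [0.1277 0.0073 0.0887] [-0.0024  0.0416  0.    ]
20 [0.1748 0.01   0.1104] [-0.0032  0.0555  0.    ]
25 [0.2237 0.0128 0.128 ] [-0.004   0.0693  0.    ]
30 [0.2739 0.0156 0.1412] [-0.0047  0.0832  0.    ]
35 [0.3251 0.0186 0.15  ] [-0.0055  0.0971  0.    ]
40 [0.3769 0.0215 0.1543] [-0.0063  0.1109  0.    ]
45 [0.4288 0.0245 0.1541] [-0.0071  0.1248  0.    ]
50 [0.4805 0.0274 0.1493] [-0.0079  0.1387  0.    ]
55 [0.5316 0.0303 0.1401] [-0.0087  0.1525  0.    ]
```

The prediction agrees with the image (rows 107–138, centre column 325). Approaching now.

Call:
carry_out(slide=[[0.1, 0.004, -0.1], [0.21, 0.007, -0.15], [0.21, 0.007, -0.15], [0.21, 0.007, -0.2], [0.21, 0.007, -0.25], [0.21, 0.007, -0.3], [0.21, 0.007, -0.35], [0.21, 0.007, -0.38], [0.21, 0.007, -0.39], [0.21, 0.007, -0.39]], dr=[[0.0012, -0.015, 0], [0.0024, -0.03, 0], [0.0024, -0.0416, 0], [0.0024, -0.0416, 0], [0.0024, -0.0416, 0], [0.0024, -0.0416, 0], [0.0024, -0.0416, 0], [0.0024, -0.0416, 0], [0.0024, -0.0416, 0], [0.0024, -0.0416, 0]], gripper=[45, 45, 45, 45, 45, 45, 45, 45, 45, 45])

```text
clock: 9.0
eef_pos: [547.4, -46.2, 184.4]
eef_rot: [-3.141, -0.261, 0.056]
wrist_force: [0.6, -0.5, 0.9]
finger_gap: 42.3
finger_force: 0.0
```

Call:
carry_out(slide=[[0, 0, 0], [0, 0, 0], [0, 0, 0], [0, 0, 0], [0, 0, 0], [0, 0, 0], [0, 0, 0], [0, 0, 0]], dr=[[0, 0, 0], [0, 0, 0], [0, 0, 0], [0, 0, 0], [0, 0, 0], [0, 0, 0], [0, 0, 0], [0, 0, 0]], gripper=[25, 25, 10, 0, 0, 0, 0, 0], newtons=30)

```text
clock: 9.67
eef_pos: [547.4, -46.6, 185.2]
eef_rot: [3.141, -0.262, 0.056]
wrist_force: [-0.6, -6.4, 0.7]
finger_gap: 9.7
finger_force: 30.0
```

Gripped on 9.7 mm, which is the tab's thickness. Lifting along the arc.

Call:
carry_out(slide=[[0.0195, 0.001, 0.017], [0.04, 0.002, 0.033], [0.061, 0.0035, 0.0485], [0.0826, 0.0047, 0.063], [0.105, 0.006, 0.0765], [0.1277, 0.0073, 0.0887], [0.1277, 0.0073, 0.0887]], dr=[[-0.0004, 0.0069, 0], [-0.0008, 0.0139, 0], [-0.0012, 0.0208, 0], [-0.0016, 0.0277, 0], [-0.002, 0.0347, 0], [-0.0024, 0.0416, 0], [-0.0024, 0.0416, 0]], gripper=[0, 0, 0, 0, 0, 0, 0])

```text
clock: 10.25
eef_pos: [579.7, -44.7, 207.3]
eef_rot: [3.14, 0.004, 0.056]
wrist_force: [-6.9, -7.6, 4.4]
finger_gap: 9.9
finger_force: 30.0
```

Call:
carry_out(slide=[[0.0233, 0.0013, 0.0112], [0.0471, 0.0027, 0.0217], [0.0714, 0.0041, 0.0308], [0.096, 0.0055, 0.0393], [0.121, 0.0069, 0.0462], [0.1462, 0.0083, 0.0525], [0.1717, 0.0098, 0.0572], [0.1974, 0.0113, 0.0613], [0.1974, 0.0113, 0.0613]], dr=[[-0.0004, 0.0069, 0], [-0.0008, 0.0139, 0], [-0.0012, 0.0208, 0], [-0.0016, 0.0277, 0], [-0.002, 0.0347, 0], [-0.0024, 0.0416, 0], [-0.0028, 0.0485, 0], [-0.0032, 0.0555, 0], [-0.0032, 0.0555, 0]], gripper=[0, 0, 0, 0, 0, 0, 0, 0, 0])

```text
clock: 11.0
eef_pos: [629.0, -41.9, 222.2]
eef_rot: [3.14, 0.354, 0.056]
wrist_force: [-5.9, -6.2, 6.8]
finger_gap: 9.7
finger_force: 30.0
```

Call:
carry_out(slide=[[0.0259, 0.0015, 0.0027], [0.0518, 0.0029, 0.0043], [0.0778, 0.0044, 0.0046], [0.1037, 0.0059, 0.0041], [0.13, 0.0074, 0.0021], [0.1554, 0.0088, -0.0007], [0.1554, 0.0088, -0.0007], [0.1554, 0.0088, -0.0007]], dr=[[-0.0004, 0.0069, 0], [-0.0008, 0.0139, 0], [-0.0012, 0.0208, 0], [-0.0016, 0.0277, 0], [-0.002, 0.0347, 0], [-0.0024, 0.0416, 0], [-0.0024, 0.0416, 0], [-0.0024, 0.0416, 0]], gripper=[0, 0, 0, 0, 0, 0, 0, 0])

```text
clock: 11.67
eef_pos: [667.4, -39.8, 221.9]
eef_rot: [3.139, 0.613, 0.055]
wrist_force: [-4.1, -5.0, 0.5]
finger_gap: 9.7
finger_force: 30.0
```

Run:
```python
from cell import *
from h import *
s=read_state();print(s["eef_pos"],s["eef_rot"],s["wrist_force"],s["finger_gap"])
a=camera("scene")[:,:,::-1];b=camera("top")[:,:,::-1]
cv2.imwrite("pics/e.png",np.hstack([cv2.resize(a[130:320,160:400],(480,380)),cv2.resize(b[130:300,250:410],(320,340))[:380] if 0 else cv2.resize(b[120:310,200:360],(320,380))]))
```

```text
[667.35428642 -39.81044008 221.87711698] [3.13930553 0.61348497 0.0546481 ] [-4.10502288 -5.0236865   0.53239062] 9.733396542002124
```

View pics/e.png

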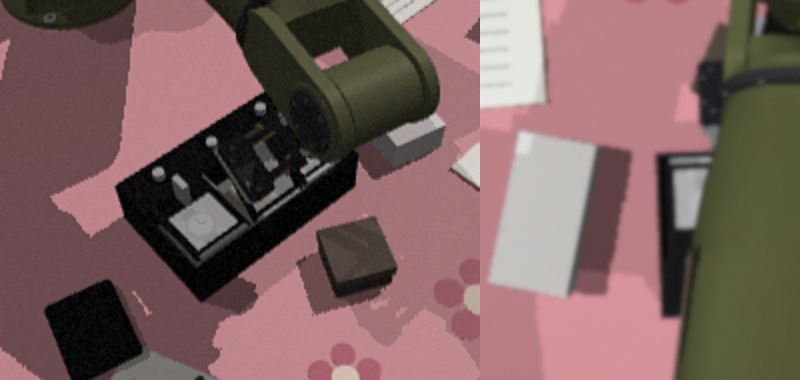

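The middle cover stands open at about 50° in the gripper. The right cover is shut (around (200,220)), the left cover looks shut where it shows in the top view, and the other objects haven't moved. Handing in.

```bash
python3 -c "
from cell import *
print(sign_off())"
```

```text
the job is handed in; nothing more can be done
None
```

I tapped the studs left to right: the middle one sank about 6.5 mm and the other two held. The middle cover is open about 50° and held by its tab, and the job is handed in at about 12 s.

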